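# Clamp the glued batten

### The arm

A 6-joint arm with a two-finger parallel gripper is mounted at the origin on a cart in front of the work surface, level with it; the furniture and walls round the work are solid. World frame = base frame: x ahead of the robot, y to its left, z up, the work surface at z = 0. Lengths are in mm, angles in rad, forces in N, time in s.
With the tool pointing down it reaches from about 275 to 750 mm from the base axis. Payload 10.2 kg.
Tool frame: the origin (TCP) lies midway between the tips of the shut fingers; the grasp point (between the pads) lies 19 mm behind it; z points along the fingers, y is the line along which they close (so a half turn about z gives the same grasp; the last joint's range is limited). The gripper opens to 85 mm and grips with 20 to 120 N. Pads are 22 mm wide; open, the fingers measure 114 mm over their backs; the gripper's body (76 mm by 85 mm) begins 54 mm behind the grasp point. The pads swing forward as they close: fully open they stand 13 mm farther back than shut.
Start: joints at [1.098, 0.313, 1.498, -0, 1.331, -0.223], TCP at [129.798, 508.708, 231.294] pointing down, gripper open.
Joint ranges: [-2.94, 2.94], [-0.97, 2.17], [0.19, 2.56], [-1.23, 4.37], [0.02, 3.11], [-2.88, 2.88]. Speed limits (rad/s): [2.39, 2.39, 3.01, 3.14, 3.14, 3.14].

### API

Orientations are given as a unit quaternion [w, x, y, z].
In Python, from rig import ctrl gives the robot as it stands.
- The arm moves only by the tool arm_command, never from a script. Its argument "increments" is a list of rows, each an object with "dr": the turn, a rotation vector about the tool's x, y, z in units of pi/4 rad (1.0 is pi/4 rad), a list of three; "offset": the shift along the tool's x, y, z in units of 120 mm (1.0 is 120 mm), a list of three; "hand": the opening, from -1 (shut) to 1 (fully open). A call has 1 to 8 rows; each row shifts and turns the commanded pose from where the row before left it, along the tool's axes as they then stand; what a row does not reach is not made up. A row lasts 1/10 s, in which the tool goes at most 50 mm and 8.59 degrees, less where a joint would pass 70% of its speed; a pose out of reach is approached as far as the arm can. A call with a number of a shift or a turn outside -1 to 1 is refused whole. A call with a gripper value outside its range is refused whole. The fingers move at their own pace and stop on an object; "grip_force" is the grip in N (left out, the last holds). Time passes only in rows, so rows that do not move let the fingers close. It gives the time, the measured TCP pose, the force, the opening and the grip force at its end, in the units of the state.
- ctrl.sense(): the state, without advancing time (a new reading comes with each control period).
- ctrl.capture(name): name is "side" or "top" or "wrist"; returns the picture (420x560x3 uint8, red, green, blue); there is no depth.
- ctrl.camera_info(name): a dict with "K" (3x3 intrinsics, pixels), "R" (3x3) and "t" (3): a world point X has camera coordinates R X + t. Camera axes: x right, y down, z forward; pixel columns grow to the right and rows downward; lengths in mm; the calibration is good to about 2 mm. The wrist camera is an equidistant fisheye: a pixel r from the principal point sees the ray r / f radians off the axis. A picture is of the moment at which its call begins: read the wrist's pose just before it. camera_info takes no time and is no camera call; for the wrist camera it gives the pose at the moment of the call.
- ctrl.finish_job(): hands the job in; it is judged then, once.
The state is a dict: "time_s": time; "joints": joint angles; "dq": joint speeds; "tau": joint torques, N m; "eef_pos": TCP position; "ee_rot": TCP orientation; "force": force on the tool from outside, world axes, zero at the start; "wrist_torque": the same for the moment, N m; "grip_width": opening from 0.0 (shut) to 1.0 (fully open); "grip_force": force on a finger pad.
Only numpy, scipy, OpenCV 4.12 (cv2) and the standard library are available. Lean on these libraries where they do the work, as an engineer would, in place of code of your own. Each camera call takes 0.05 s, during which the arm holds its last target. There are 200 camera calls.

### The job

The wooden batten in the gluing jig has glue on it but still stands a little off the plywood panel. Take the two long-nosed spring clamps up off their hooks and clip one over the panel's top edge near each end of the batten, well within it and pushed down far enough that the jaws pinch batten and panel together and close the joint along its whole length, with the batten still standing flat on the jig. Leave the short-nosed clamp hanging and everything else on the bench where it stands.

Things in the scene. Friction and masses are not known exactly. Their poses are not given: they have to be found in the camera images.
- long_clamp_1: long-nosed black spring clamp, hung upright, handles up, jaws down; its two halves turn on a pin. Origin on the pin; x along the pin, y = squeezing direction, z up along one half when closed (jaws opened by J: it leans J/2). Closed handles: 70 mm wide over both along y (widest 62 mm above the pin: grip there), 22 mm deep along x, tops 92 mm above the pin. Jaws end 68 mm below the pin.
- long_clamp_1_pad (a point): centre of this half's pad face, 58 mm below the pin (the other half's lies facing it). Rubber pads 26 mm along x, 15 mm high; throat free up to 5 mm below the pin. Squeezing the handles from 70 to 39 mm there takes 15 to 20 N and opens the pads to 29 mm; the handles begin to yield at 4 N.
- long_clamp_1_jaw (a joint): jaw opening of long_clamp_1: 0 closed, 0.5 rad fully open, about 0.2 when it holds 13 mm; a spring closes it
- long_clamp_2: a second long-nosed clamp, the same as long_clamp_1 in every respect; either may go to either end. Origin on its pin, axes as for long_clamp_1
- long_clamp_2_pad (a point): the same point of long_clamp_2
- long_clamp_2_jaw (a joint): the same for long_clamp_2
- short_clamp: short-nosed clamp of the same make with the same handles, on one of the three hooks; its jaws end 40 mm below the pin, so it cannot reach the batten. Origin on the pin. Stays where it hangs.
- clamp_stand: fixed stand: grey perforated board 320 mm wide, top 175 mm above the table, on a wooden foot 330x110x12 mm. Origin on the table 9.5 mm in front of the board, x = backwards, y = along the board. Three hooks at y = -108, 0 and 108 mm; any clamp may hang on any.
- hook_mid (a point): middle hook, midway between its two prongs where a clamp hangs (the others 108 mm to either side). Prongs: level 6 mm steel rods 60 mm apart (centres), 129 mm above the table; tips 25 mm nearer the robot turn up to 144 mm. The shoulders under the handles rest on the prongs, the nose hangs between; off straight up (snug if the jaws are open), or raised 25 mm and drawn forward.
- gluing_jig: fixed jig: white base board 100x250x14 mm; dark blocks at both ends (22 mm wide, to 56 mm above the table, inner faces 192 mm apart) hold the panel; a lip 6 mm high runs 17 to 23 mm in front of the panel. Origin under its centre, y = along the panel, x = across.
- panel: plywood panel, 5 mm thick, 214 mm long, fixed upright in the jig, top edge 75 mm above the table. Origin in its glue face at its foot, midway along, 14 mm above the table; y = along it, x = normal, z = up: the panel fills x = 0 to 5 mm, the batten stands at x < 0.
- batten: wooden batten 8 mm thick, 180 mm long, 34 mm high, standing loose on edge on the jig's board in front of the panel, 2 to 4 mm off it; its top is 48 mm above the table. Origin under its centre, y = along it, x = towards the panel.
- batten_left (a point): middle of the batten's glue face (towards the panel), 5 mm from its +y end
- batten_right (a point): the same at its -y end
- glue_bottle: white glue bottle with a long nozzle, 36 mm across, 102 mm tall, standing near the left end of the jig; origin under its centre; leave it
- masking_tape: roll of masking tape lying flat, 58 mm across, 19 mm high, near the right end of the jig; origin under its centre; leave it
- putty_tin: low round tin, 54 mm across, 26 mm high, at the right; origin under its centre; leave it
- rinse_bottle: clear squeeze bottle, 52x70 mm, 146 mm tall, standing between the stand and the vice; origin under its centre; leave it
- medium_bottle: white bottle, 42 mm across, 97 mm tall, at the right; origin under its centre; leave it
- mini_a: half-painted resin figurine lying down, 112x48x35 mm, at the front left; origin under its centre; leave it
- sanding_stick: flat dark sanding stick, 150x20x5 mm, lying at the front left; origin under its centre; leave it
Things that resemble listed ones, but are neither listed nor needed, are in the scene too. What is shaped like the long_clamp_2 but green is not meant.

How it is judged (in metres and radians):
At the end, for the whole second after the job is handed in: Each long-nosed clamp presses batten and panel with over 3 N, at rest, within 0.45 rad of upright, one 35 to 82 mm either side of the panel's middle; both batten ends within 1.8 mm of the panel, batten raised under 4 mm, within 0.08 rad of upright; short clamp within 20 mm of where it hung (((y of long_clamp_1 in the frame of panel between 0.035 and 0.082 m and y of long_clamp_2 in the frame of panel between -0.082 and -0.035 m) or (y of long_clamp_1 in the frame of panel between -0.082 and -0.035 m and y of long_clamp_2 in the frame of panel between 0.035 and 0.082 m)) and contact force between each of long_clamp_1, long_clamp_2 and batten above 3 N and contact force between each of long_clamp_1, long_clamp_2 and panel above 3 N and angle between each of long_clamp_1, long_clamp_2's own z axis and vertical below 0.45 rad and linear speed of each of long_clamp_1, long_clamp_2 below 0.02 m/s and x of each of batten_left, batten_right in the frame of panel above -0.0018 m and z of batten in the frame of panel below 0.004 m and angle between batten's own z axis and vertical below 0.08 rad and distance of short_clamp from where it was at the start of the episode below 0.02 m); the robot touches nothing.
It fails at once if the short-nosed clamp is taken or knocked off its hook (distance of short_clamp from where it was at the start of the episode above 0.03 m).
It fails at once if a bystander (bottle, tape, tin, figurine, sanding stick) is pushed more than 3 cm, or a bottle knocked over (distance of any of glue_bottle, masking_tape, putty_tin, rinse_bottle, medium_bottle, mini_a, sanding_stick from where it was at the start of the episode above 0.03 m or angle between any of glue_bottle, rinse_bottle, medium_bottle's own z axis and vertical above 0.5 rad).
It also fails if it takes over 64 s, if anything falls off the work surface, if the arm or the gripper's body presses on something with over 40 N, if the wrist force passes 120 N, or if a joint passes its speed limit or range.

## Working session

There is one attempt and no reset: what is moved stays moved. The work goes in short steps, Python scripts to look and compute and a tool call to move; the robot and the scene stay as the last step left them, time stands still between calls to the robot, and variables do not carry over. Pictures are saved under pics/ and viewed, at most 10 in all, crops included, and the job is handed in when it is done.

Besides the shell and the picture viewer there is one more tool, called after "Call:" in YAML: its name, and indented under it one key for each argument. arm_command: Moves the arm, as the interface text tells. Shifts and turns lie within -1 to 1; 1 stands for 120 mm of shift or pi/4 rad of turn. Its arguments: {"type":"object","properties":{"increments":{"type":"array"},"grip_force":{"type":"number"}},"required":["increments"]}

```bash
mkdir -p pics && python3 - <<'E'
from rig import ctrl
import cv2, numpy as np
for n in("side","top"):
    im=ctrl.capture(n); cv2.imwrite(f"pics/{n}0.png",im[:,:,::-1])
    i=ctrl.camera_info(n); print(n,np.round(i["K"],1).tolist(),np.round(i["R"],3).tolist(),np.round(i["t"],1).tolist())
s=ctrl.sense(); print(s)
E
```

```text
side [[390.9, 0.0, 273.6], [0.0, 390.9, 208.5], [0.0, 0.0, 1.0]] [[1.0, -0.005, -0.022], [-0.022, -0.451, -0.892], [-0.005, 0.892, -0.451]] [-560.1, 118.5, 1145.5]
top [[529.0, 0.0, 275.1], [0.0, 529.0, 211.0], [0.0, 0.0, 1.0]] [[-0.007, -1.0, 0.004], [-0.987, 0.006, -0.159], [0.159, -0.005, -0.987]] [26.7, 572.9, 1410.9]
{'time_s': 0.1, 'joints': array([ 1.09759194e+00,  3.13403458e-01,  1.49832128e+00, -2.56574146e-05,
        1.33101274e+00, -2.23410054e-01]), 'dq': array([-0.0006149 , -0.00188796, -0.00258355,  0.00020851,  0.00068617,
       -0.00186813]), 'tau': array([ 3.75048083e-03, -4.12900686e+01, -2.60139227e+01, -1.46914517e-04,
        3.09416318e-03,  6.15113890e-05]), 'eef_pos': array([129.70329856, 508.49982997, 230.80248385]), 'ee_rot': array([-1.83656453e-04,  1.24569652e-01,  9.92210700e-01, -5.42291985e-04]), 'force': array([-0.21257994, -1.51319155,  0.10700902]), 'wrist_torque': array([-0.00149353, -0.02162409, -0.03569923]), 'grip_force': 0.0, 'grip_width': 1.0020013316731278}
```

View pics/side0.png

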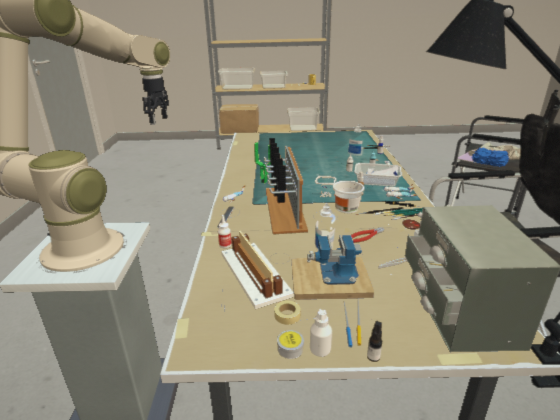

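View pics/top0.png

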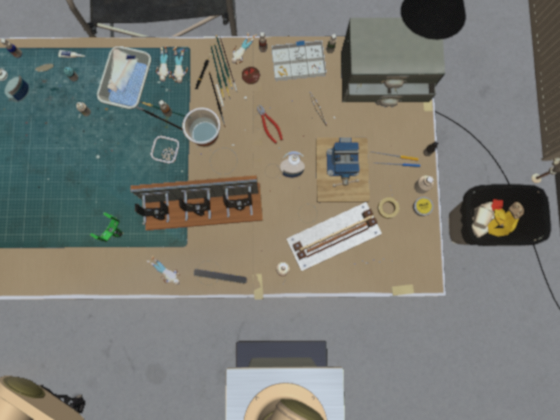

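The side view shows the jig at (255,270), the stand at (285,190) and the vice at (335,260). The top view shows the stand at (130–262,178–228) with clamps near (155,210), (195,207) and (238,200), and the jig at (335,235). Next I'll enlarge the region.

```bash
cat > h.py <<'E'
import numpy as np, cv2
from rig import ctrl
def cam(n):
    i=ctrl.camera_info(n); return [np.array(i[k],float) for k in("K","R","t")]
def px2w(n,u,v,z,c=None):
    K,R,t=c or cam(n); d=R.T@np.linalg.inv(K)@[u,v,1]; o=-R.T@t
    return o+d*(z-o[2])/d[2]
def w2px(n,X,c=None):
    K,R,t=c or cam(n); p=K@(R@np.asarray(X,float)+t); return p[:2]/p[2]
E
python3 - <<'E'
from h import *
im=cv2.imread("pics/top0.png")
a=cv2.resize(im[165:240,125:275],(800,400),interpolation=cv2.INTER_CUBIC)  # x5.333
b=cv2.resize(im[195:280,270:440],(400,200),interpolation=cv2.INTER_CUBIC)
s=cv2.imread("pics/side0.png")
c=cv2.resize(s[130:305,215:315],(0,0),fx=3.4,fy=3.4,interpolation=cv2.INTER_CUBIC)[:595]
W=np.zeros((600,800,3),np.uint8); W[:400]=a; b=cv2.resize(im[195:280,275:400],(294,200),interpolation=cv2.INTER_CUBIC); W[400:,:294]=b
d=cv2.resize(s[130:235,245:325],(0,0),fx=1.9,fy=1.9); W[400:400+d.shape[0],300:300+d.shape[1]]=d
e=s[220:305,215:295]; e=cv2.resize(e,(0,0),fx=2.35,fy=2.35); W[400:400+e.shape[0],460:460+e.shape[1]]=e[:200]
cv2.imwrite("pics/c1.png",W)
for n,p in dict(jigTL=(288,240),jigTR=(370,204),jigBR=(382,234),jigBL=(300,268)).items(): print(n,px2w("top",*p,14).round())
for n,p in dict(c1=(155,212),c2=(195,207),c3=(238,202)).items(): print(n,px2w("top",*p,220).round())
for n,p in dict(fBL=(147,228),fBR=(262,220)).items(): print(n,px2w("top",*p,12).round())
for n,p in dict(bTL=(132,187),bTR=(258,178)).items(): print(n,px2w("top",*p,175).round())
E
```

```text
jigTL [496. -13.  14.]
jigTR [ 596. -245.   14.]
jigBR [ 511. -276.   14.]
jigBL [418. -45.  14.]
c1 [544. 314. 220.]
c2 [556. 218. 220.]
c3 [568. 114. 220.]
fBL [533. 382.  12.]
fBR [553.  60.  12.]
bTL [616. 384. 175.]
bTR [637.  66. 175.]
```

View pics/c1.png

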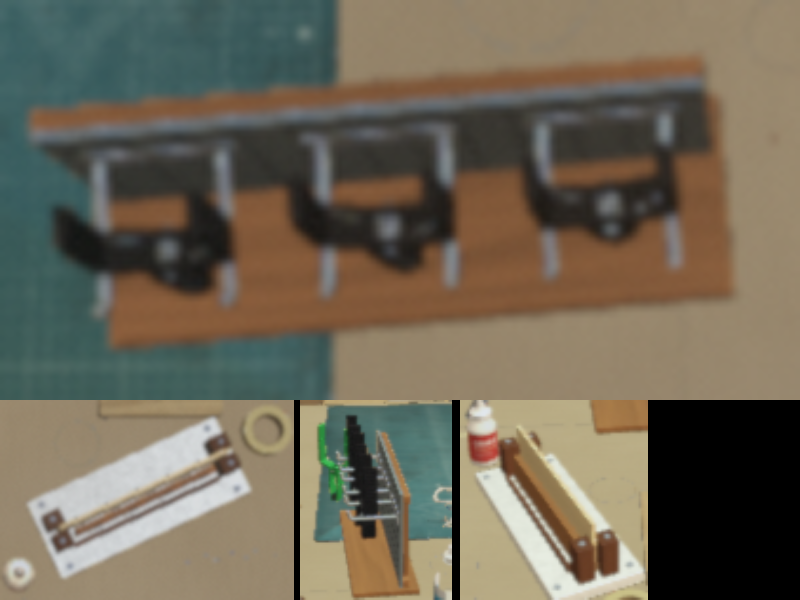

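Call:
arm_command:
  increments:
    - {"dr": [0, 0, -0.134], "offset": [0, 0, 0], "hand": 1}
    - {"dr": [0, 0, -0.134], "offset": [0, 0, 0], "hand": 1}
    - {"dr": [0, 0, -0.134], "offset": [0, 0, 0], "hand": 1}
    - {"dr": [0, 0, 0], "offset": [-0.2, -0.25, -0.1], "hand": 1}
    - {"dr": [0, 0, 0], "offset": [-0.2, -0.25, -0.1], "hand": 1}
    - {"dr": [0, 0, 0], "offset": [-0.2, -0.25, -0.1], "hand": 1}
    - {"dr": [0, 0, 0], "offset": [-0.2, -0.25, -0.1], "hand": 1}
    - {"dr": [0, 0, 0], "offset": [-0.2, -0.25, -0.1], "hand": 1}

```text
time_s: 0.9
eef_pos: [260.1, 365.6, 291.6]
ee_rot: [-0.0, -0.033, 0.999, -0.0]
force: [0.8, 0.9, 0.1]
grip_width: 1.002
grip_force: 0.0
```

Call:
arm_command:
  increments:
    - {"dr": [0, 0, 0], "offset": [-0.2, -0.25, 0], "hand": 1}
    - {"dr": [0, 0, 0], "offset": [-0.2, -0.25, 0], "hand": 1}
    - {"dr": [0, 0, 0], "offset": [-0.2, -0.25, 0], "hand": 1}
    - {"dr": [0, 0, 0], "offset": [-0.2, -0.25, 0], "hand": 1}
    - {"dr": [0, 0, 0], "offset": [-0.2, -0.25, 0], "hand": 1}
    - {"dr": [0, 0, 0], "offset": [0, 0, 0], "hand": 1}

```text
time_s: 1.5
eef_pos: [391.1, 222.5, 290.7]
ee_rot: [-0.0, -0.031, 1.0, -0.0]
force: [-0.8, 0.7, -0.2]
grip_width: 0.998
grip_force: 0.0
```

```bash
python3 - <<'E'
from h import *
s=ctrl.sense(); print(s["eef_pos"],s["ee_rot"],s["time_s"])
i=ctrl.camera_info("wrist"); K,R,t=[np.array(i[k]) for k in("K","R","t")]; print(K.round(1).tolist(),R.round(3).tolist(),(-R.T@t).round(1))
im=ctrl.capture("wrist"); np.savez("w1.npz",im=im,K=K,R=R,t=t)
cv2.imwrite("pics/w1.png",cv2.resize(im[:,:,::-1],(800,600),interpolation=cv2.INTER_CUBIC))
E
```

```text
[391.08971576 222.50780461 290.7086443 ] [-3.47287604e-04 -3.07168891e-02  9.99527949e-01 -4.81706642e-04] 1.5
[[325.2, 0.0, 281.1], [0.0, 325.2, 211.2], [0.0, 0.0, 1.0]] [[-0.06, 0.998, -0.0], [0.959, 0.058, 0.276], [0.276, 0.016, -0.961]] [321.9 219.2 433.9]
```

View pics/w1.png

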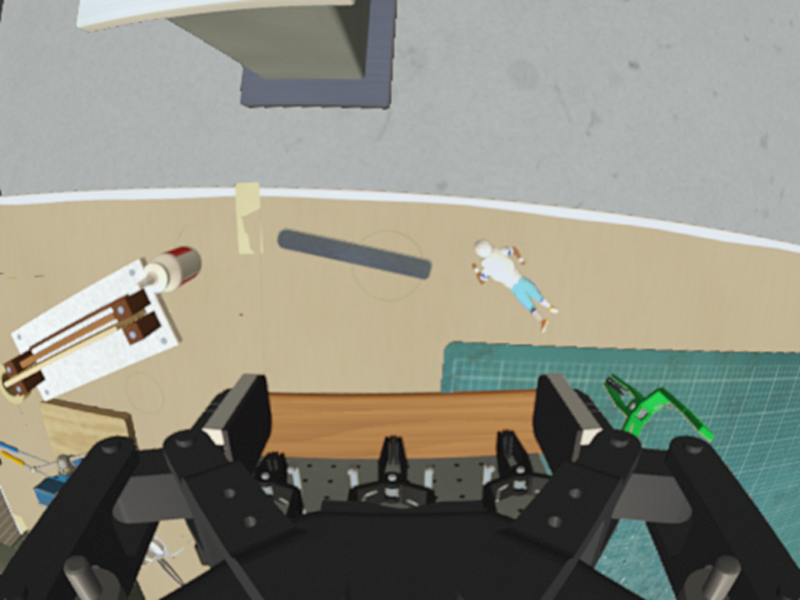

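The wrist view shows the three clamps at (275,487), (393,485) and (520,482), and the leftmost, at the −y end, has the shortest nose. That makes it the short clamp, so the long ones hang on the middle and +y hooks. Now I'll triangulate the pins.

```bash
cat >> h.py <<'E'
def fray(u,v,K,R,t):
    x,y=(u-K[0,2])/K[0,0],(v-K[1,2])/K[1,1]; r=np.hypot(x,y)
    d=np.array([x/r*np.sin(r),y/r*np.sin(r),np.cos(r)]) if r>1e-9 else np.array([0,0,1.])
    return -R.T@t,R.T@d
def fproj(X,K,R,t):
    p=R@np.asarray(X,float)+t; th=np.arctan2(np.hypot(p[0],p[1]),p[2]); q=p[:2]/np.hypot(p[0],p[1])*th
    return np.array([K[0,0]*q[0]+K[0,2],K[1,1]*q[1]+K[1,2]])
def ray(n,u,v):
    K,R,t=cam(n); return -R.T@t,R.T@np.linalg.inv(K)@[u,v,1]
def tri(*rays):
    A=np.zeros((3,3));b=np.zeros(3)
    for o,d in rays:
        d=d/np.linalg.norm(d);P=np.eye(3)-np.outer(d,d);A+=P;b+=P@o
    X=np.linalg.solve(A,b); return X,[round(float(np.linalg.norm(np.cross(X-o,d/np.linalg.norm(d)))),1) for o,d in rays]
def fz(u,v,z,K,R,t):
    o,d=fray(u,v,K,R,t); return o+d*(z-o[2])/d[2]
E
python3 - <<'E'
from h import *
w=np.load("w1.npz"); W=(w["K"],w["R"],w["t"])
T=lambda x,y:(125+x/5.333,165+y/5.333)
for n,a,b in(("mid",(388,225),(393,485)),("left",(168,250),(520,482)),("short",(608,205),(277,490))):
    print(n,tri(ray("top",*T(*a)),fray(b[0]*.7,b[1]*.7,*W)), px2w("top",*T(*a),129).round(1))
for n,a in dict(Lt=(100,312),Lt2=(229,302),Mt=(327,292),Mt2=(452,282),St=(551,275),St2=(676,265)).items(): print("tip",n,px2w("top",*T(*a),144).round(1))
J=lambda x,y:(275+x/2.352,195+(y-400)/2.352)
for n,a,z in(("panL",(60,527),75),("panR",(232,452),75),("batL",(75,535),48),("batR",(205,480),48),("blkL1",(50,520),56),("blkL2",(63,541),56),("blkR1",(217,440),56),("blkR2",(229,461),56),("bot",(18,572),102)):
    print(n,px2w("top",*J(*a),z).round(1))
for n,a in dict(panL=(122,312),panR=(8,380)).items(): print("wr",n,fz(a[0]*.7,a[1]*.7,75,*W).round(1))
im=w["im"][:,:,::-1]
a=cv2.resize(im[300:360,170:400],(800,209),interpolation=cv2.INTER_CUBIC)
b=cv2.resize(im[165:285,0:150],(488,390),interpolation=cv2.INTER_CUBIC)
o=np.zeros((600,800,3),np.uint8);o[:209]=a;o[210:,:488]=b
cv2.imwrite("pics/c2.png",o)
E
```

```text
mid (array([572.70713762, 226.10141691, 119.88205489]), [0.8, 0.8]) [571. 224. 129.]
left (array([558.88993596, 331.1338096 , 130.79459827]), [0.9, 0.9]) [559.4 330.6 129. ]
short (array([583.966352  , 122.2000706 , 122.88806331]), [5.5, 5.5]) [580.2 116.9 129. ]
tip Lt [527.1 359.  144. ]
tip Lt2 [531.5 297.4 144. ]
tip Mt [536.  250.5 144. ]
tip Mt2 [540.5 190.7 144. ]
tip St [543.6 143.2 144. ]
tip St2 [548.   83.2 144. ]
panL [465.2 -44.1  75. ]
panR [ 549.9 -242.5   75. ]
batL [458.2 -62.7  48. ]
batR [ 521.2 -215.    48. ]
blkL1 [475.  -33.7  56. ]
blkL2 [450.8 -48.3  56. ]
blkR1 [ 567.  -229.2   56. ]
blkR2 [ 542.2 -242.3   56. ]
bot [413.3   4.5 102. ]
wr panL [450.3 -32.2  75. ]
wr panR [ 547.3 -227.3   75. ]
```

View pics/c2.png

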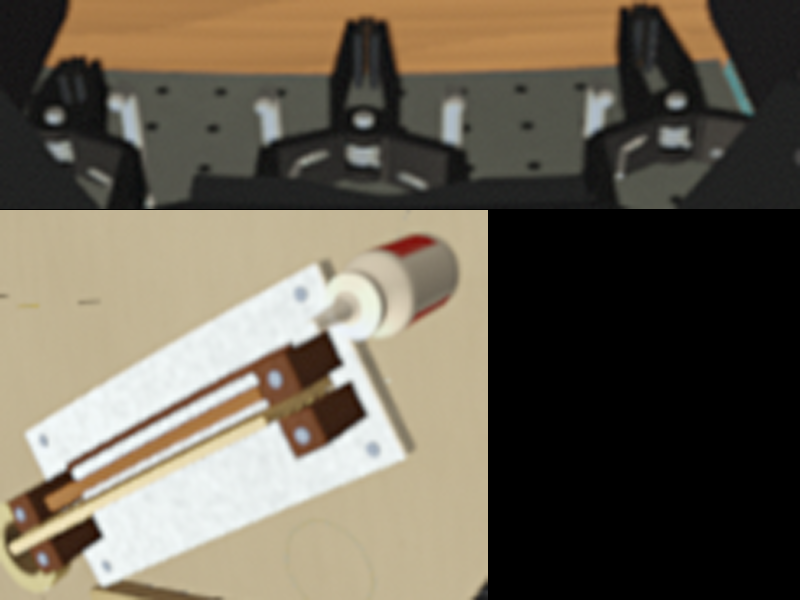

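The crop confirms that the nearest clamp is the short one, with its nose at (80,65) against (365,30) and (640,15). Panel top ends are at (268,418) and (10,548). Next I'll hover over the jig empty-handed to measure it from close by.

Call:
arm_command:
  increments:
    - {"dr": [0, 0, 0], "offset": [-0.1, -0.385, 0.04], "hand": 1}
    - {"dr": [0, 0, 0], "offset": [-0.1, -0.385, 0.04], "hand": 1}
    - {"dr": [0, 0, 0], "offset": [-0.1, -0.385, 0.04], "hand": 1}
    - {"dr": [0, 0, 0], "offset": [-0.1, -0.385, 0.04], "hand": 1}
    - {"dr": [0, 0, 0], "offset": [-0.1, -0.385, 0.04], "hand": 1}
    - {"dr": [0, 0, 0], "offset": [-0.1, -0.385, 0.04], "hand": 1}
    - {"dr": [0, 0, 0], "offset": [-0.1, -0.385, 0.04], "hand": 1}
    - {"dr": [0, 0, 0], "offset": [-0.1, -0.385, 0.04], "hand": 1}

```text
time_s: 2.35
eef_pos: [509.5, -138.0, 252.7]
ee_rot: [0.0, -0.033, 0.999, 0.0]
force: [0.3, 0.3, -0.1]
grip_width: 1.001
grip_force: 0.0
```

Call:
arm_command:
  increments:
    - {"dr": [0, 0, 0.19], "offset": [0, 0, 0], "hand": 1}
    - {"dr": [0, 0, 0.19], "offset": [0, 0, 0], "hand": 1}
    - {"dr": [0, 0, 0.19], "offset": [0, 0, 0], "hand": 1}
    - {"dr": [0, 0, 0.19], "offset": [0, 0, 0], "hand": 1}
    - {"dr": [0, 0, 0.19], "offset": [0, 0, 0], "hand": 1}
    - {"dr": [0, 0, 0.19], "offset": [0, 0, 0], "hand": 1}
    - {"dr": [0, 0, 0.19], "offset": [0, 0, 0], "hand": 1}
    - {"dr": [0, 0, 0.19], "offset": [0, 0, 0], "hand": 1}

```text
time_s: 3.15
eef_pos: [509.3, -135.9, 252.8]
ee_rot: [-0.0, 0.537, 0.844, 0.0]
force: [0.3, 1.0, 0.1]
grip_width: 0.999
grip_force: 0.0
```

Call:
arm_command:
  increments:
    - {"dr": [0, 0, 0.05], "offset": [0, 0, 0], "hand": 1}
    - {"dr": [0, 0, 0], "offset": [0, 0, 0], "hand": 1}

```text
time_s: 3.35
eef_pos: [509.2, -136.1, 252.8]
ee_rot: [-0.0, 0.551, 0.835, 0.0]
force: [0.0, 0.0, -1.0]
grip_width: 1.002
grip_force: 0.0
```

```bash
python3 - <<'E'
from h import *
s=ctrl.sense(); print(s["eef_pos"],s["ee_rot"],s["time_s"],s["joints"].round(2))
i=ctrl.camera_info("wrist"); K,R,t=[np.array(i[k]) for k in("K","R","t")]
im=ctrl.capture("wrist"); np.savez("w2.npz",im=im,K=K,R=R,t=t)
for p in [(465,-44,75),(550,-242,75),(413,4,102)]: print(fproj(p,K,R,t)/.7)
cv2.imwrite("pics/w2.png",cv2.resize(im[:,:,::-1],(800,600),interpolation=cv2.INTER_CUBIC))
E
```

```text
[ 509.2409949  -136.10714666  252.78692979] [-2.52771538e-04  5.50509556e-01  8.34828822e-01  5.38153770e-05] 3.35 [-0.48  0.3   1.45  0.    1.38 -0.89]
[393.2084508  126.52488293]
[394.94173532 413.79253165]
[346.6195529   26.41832484]
```

View pics/w2.png

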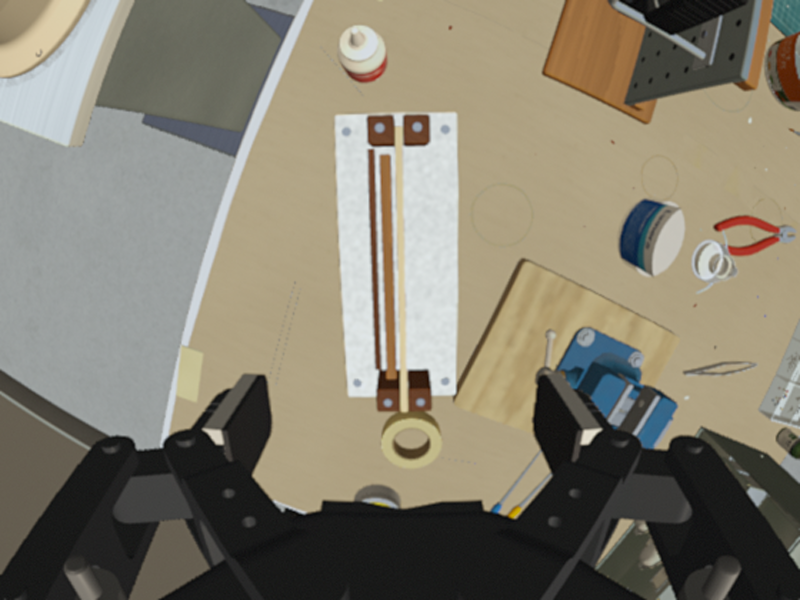

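```bash
python3 - <<'E'
from h import *
w=np.load("w2.npz"); W=(w["K"],w["R"],w["t"])
f=lambda a,z:fz(a[0]*.7,a[1]*.7,z,*W)
P=dict(pL=((399.5,126),75),pR=((404,411),75),bL=((385.5,155),48),bR=((391,378),48),k1=((380,128),56),k2=((417,128),56),k3=((388,403),56),k4=((421,402),56),c1=((335,114),14),c2=((457,112),14),c3=((348,396),14),c4=((457,394),14))
Q={k:f(*v) for k,v in P.items()}
for k,v in Q.items(): print(k,v.round(1))
L,R=Q["pL"],Q["pR"]; u=(L-R)/np.linalg.norm(L-R); n=np.array([u[1],-u[0],0]); m=(L+R)/2
print("len",np.linalg.norm(L-R),"ang y",np.degrees(np.arctan2(u[1],u[0])),"mid",m)
print("blockmid",sum(Q[k] for k in("k1","k2","k3","k4"))/4,"jigmid",sum(Q[k] for k in("c1","c2","c3","c4"))/4)
for k in("bL","bR","k1","k2","k3","k4"): print(k,"panel(top centre) x,y",((Q[k]-m)@n).round(1),((Q[k]-m)@u).round(1))
E
```

```text
pL [468.8 -42.   75. ]
pR [ 555.6 -236.8   75. ]
bL [466.7 -63.6  48. ]
bR [ 539.5 -226.2   48. ]
k1 [455.6 -47.1  56. ]
k2 [480.1 -36.7  56. ]
k3 [ 544.7 -244.8   56. ]
k4 [ 569.4 -233.3   56. ]
c1 [413.7 -46.9  14. ]
c2 [504.2  -6.8  14. ]
c3 [ 515.7 -274.4   14. ]
c4 [ 607.6 -233.    14. ]
len 213.30017156516553 ang y 114.00588291429078 mid [ 512.17276238 -139.42417734   75.        ]
blockmid [ 512.48307974 -140.46621675   56.        ] jigmid [ 510.30969288 -140.24694132   14.        ]
bL panel(top centre) x,y -10.7 87.7
bR panel(top centre) x,y -10.3 -90.3
k1 panel(top centre) x,y -14.1 107.4
k2 panel(top centre) x,y 12.5 106.9
k3 panel(top centre) x,y -13.1 -109.5
k4 panel(top centre) x,y 14.1 -109.1
```

Call:
arm_command:
  increments:
    - {"dr": [0, 0, -0.19], "offset": [0, 0, 0], "hand": 1}
    - {"dr": [0, 0, -0.19], "offset": [0, 0, 0], "hand": 1}
    - {"dr": [0, 0, -0.19], "offset": [0, 0, 0], "hand": 1}
    - {"dr": [0, 0, -0.19], "offset": [0, 0, 0], "hand": 1}
    - {"dr": [0, 0, -0.19], "offset": [0, 0, 0], "hand": 1}
    - {"dr": [0, 0, -0.19], "offset": [0, 0, 0], "hand": 1}
    - {"dr": [0, 0, -0.19], "offset": [0, 0, 0], "hand": 1}
    - {"dr": [0, 0, -0.19], "offset": [0, 0, 0], "hand": 1}

```text
time_s: 4.2
eef_pos: [509.2, -136.7, 252.9]
ee_rot: [-0.0, -0.017, 1.0, 0.0]
force: [0.3, -0.2, -0.7]
grip_width: 0.997
grip_force: 0.0
```

Call:
arm_command:
  increments:
    - {"dr": [0, 0, -0.055], "offset": [0, 0, -0.2], "hand": 1}
    - {"dr": [0, 0, 0], "offset": [-0.08, 0.37, -0.1], "hand": 1}
    - {"dr": [0, 0, 0], "offset": [-0.08, 0.37, -0.1], "hand": 1}
    - {"dr": [0, 0, 0], "offset": [-0.08, 0.37, 0], "hand": 1}
    - {"dr": [0, 0, 0], "offset": [-0.08, 0.37, 0], "hand": 1}
    - {"dr": [0, 0, 0], "offset": [-0.08, 0.37, 0], "hand": 1}
    - {"dr": [0, 0, 0], "offset": [-0.08, 0.37, 0], "hand": 1}
    - {"dr": [0, 0, 0], "offset": [-0.08, 0.37, 0], "hand": 1}

```text
time_s: 5.0
eef_pos: [554.2, 179.9, 300.9]
ee_rot: [-0.0, -0.036, 0.999, 0.0]
force: [0.7, -0.7, 0.0]
grip_width: 1.0
grip_force: 0.0
```

```bash
python3 - <<'E'
from h import *
w=np.load("w1.npz"); W=(w["K"],w["R"],w["t"])
f=lambda x,y,z:fz(170+x/3.478,300+y/3.478,z,*W).round(1)
print("tips w",f(270,102,144),f(455,97,144),f(600,93,144),f(127,97,144))
print("pin w",f(364,118,125),f(677,100,125))
print("nose tips", f(367,22,57),f(640,8,57))
T=lambda x,y:(125+x/5.333,165+y/5.333)
for a in [(300,180),(437,172),(65,210),(200,195)]: print("handle top",px2w("top",*T(*a),215).round(1))
for a in [(405,262),(195,285)]: print("nose",px2w("top",*T(*a),57).round(1))
s=ctrl.sense(); print(s["eef_pos"],s["ee_rot"],s["time_s"])
i=ctrl.camera_info("wrist"); K,R,t=[np.array(i[k]) for k in("K","R","t")]
im=ctrl.capture("wrist"); np.savez("w3.npz",im=im,K=K,R=R,t=t)
cv2.imwrite("pics/w3.png",cv2.resize(im[:,:,::-1],(800,600),interpolation=cv2.INTER_CUBIC))
for p in [(563,222,215),(563,222,125),(563,222,57)]: print(fproj(p,K,R,t)/.7)
E
```

```text
tips w [541.6 195.6 144. ] [535.7 253.4 144. ] [533.  299.4 144. ] [544.6 149.5 144. ]
pin w [560.4 225.8 125. ] [550.  332.5 125. ]
nose tips [564.8 226.   57. ] [554.2 333.5  57. ]
handle top [577.5 252.2 215. ]
handle top [580.8 189.6 215. ]
handle top [564.3 359.  215. ]
handle top [570.9 297.7 215. ]
nose [563.9 225.3  57. ]
nose [552.7 332.3  57. ]
[554.16108568 179.94591702 300.92623766] [-1.88156970e-05 -3.60004574e-02  9.99351773e-01  3.49970107e-05] 5.0
[478.31302457 329.2576782 ]
[458.35236278 287.13530892]
[448.89828993 267.49333913]
```

View pics/w3.png

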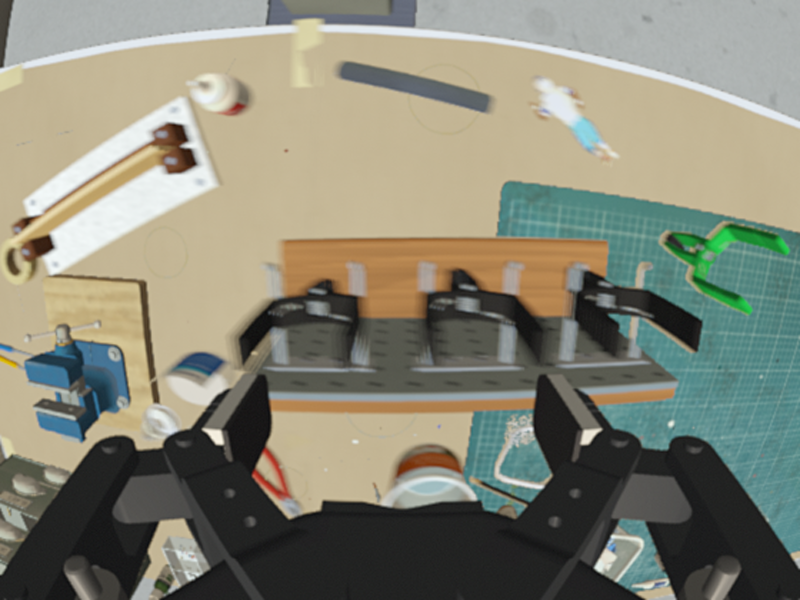

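The wrist view is a little motion-blurred. It shows the middle clamp between its prongs at (485,305), the +y clamp at (635,310) and the short clamp at (305,310), all hanging square to the board. Now I'll settle the arm and then descend.

Call:
arm_command:
  increments:
    - {"dr": [0, 0, 0], "offset": [0, 0, 0], "hand": 1}
    - {"dr": [0, 0, 0], "offset": [0, 0, 0], "hand": 1}

```text
time_s: 5.25
eef_pos: [554.3, 177.4, 300.7]
ee_rot: [-0.0, -0.036, 0.999, -0.0]
force: [0.2, -0.6, -0.2]
grip_width: 0.998
grip_force: 0.0
```

```bash
cat >> h.py <<'E'
from scipy.spatial.transform import Rotation as Ro
def delta(p,yaw):
    "offset units in tool axes, then turn units about tool z, to bring TCP to p with tool y at angle yaw (deg)"
    s=ctrl.sense(); q=s["ee_rot"]; M=Ro.from_quat([q[1],q[2],q[3],q[0]]).as_matrix()
    y=np.radians(yaw); c,n=np.cos(y),np.sin(y); G=np.array([[-n,c,0],[c,n,0],[0,0,-1.]]).T
    print("offset",(M.T@(np.array(p)-s["eef_pos"])/120).round(3),"dr",(Ro.from_matrix(M.T@G).as_rotvec()/(np.pi/4)).round(3),"pos",s["eef_pos"].round(1),"t",s["time_s"],"gw",round(s["grip_width"],3),"gf",round(s["grip_force"],1),"F",s["force"].round(1))
E
python3 - <<'E'
from h import *
delta((563.5,224.5,163),94.1)
i=ctrl.camera_info("wrist"); K,R,t=[np.array(i[k]) for k in("K","R","t")]
im=ctrl.capture("wrist"); np.savez("w3.npz",im=im,K=K,R=R,t=t)
a=cv2.resize(im[170:270,180:490,::-1],(800,258),interpolation=cv2.INTER_CUBIC)
cv2.imwrite("pics/w4.png",a)
E
```

```text
offset [-0.105  0.386  1.147] dr [-0.    -0.001 -0.   ] pos [554.3 177.4 300.7] t 5.25 gw 0.998 gf 0.0 F [ 0.2 -0.6 -0.2]
```

View pics/w4.png

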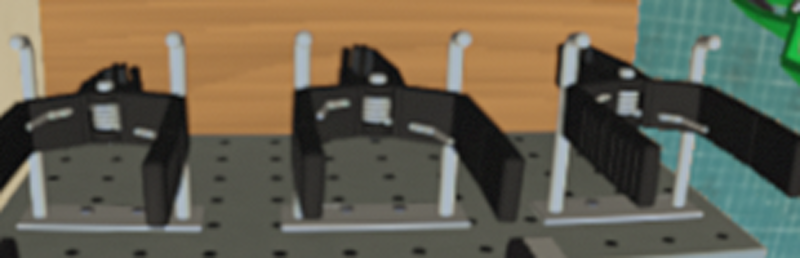

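The sharp crop shows the middle clamp's prong tips at (303,40) and (460,40), its pin at (378,78) and handle ends at (312,200) and (508,205). The +y clamp has tips at (578,40) and (710,43), pin at (627,73) and handle ends at (645,195) and (795,190).

```bash
python3 - <<'E'
from h import *
w=np.load("w3.npz"); W=(w["K"],w["R"],w["t"])
f=lambda x,y,z:fz(180+x/2.581,170+y/2.581,z,*W).round(1)
print("tips",f(303,40,144),f(460,40,144),"L",f(578,40,144),f(711,43,144),"S",f(22,42,144),f(175,40,144))
print("pin",f(378,78,125),f(627,73,125))
print("nose",f(368,48,57))
print("handles",f(312,185,217),f(508,185,217),"L",f(648,175,217),f(797,160,217))
w1=np.load("w1.npz"); W1=(w1["K"],w1["R"],w1["t"])
g=lambda x,y:(180+x/2.581,170+y/2.581)
print(tri(fray(*g(378,78),*W),fray(170+364/3.478,300+118/3.478,*W1)))
print(tri(fray(*g(627,73),*W),fray(170+677/3.478,300+100/3.478,*W1)))
E
```

```text
tips [545. 193. 144.] [540.5 251.3 144. ] L [536.4 298.5 144. ] [532.  358.7 144. ] S [552.4  88.4 144. ] [548.2 146.3 144. ]
pin [561.8 225.  125. ] [551.5 331.3 125. ]
nose [563.9 229.8  57. ]
handles [572.9 194.4 217. ] [569.5 253.3 217. ] L [564.  299.9 217. ] [556.4 358.3 217. ]
(array([562.58711333, 225.71604139, 122.01758404]), [0.2, 0.2])
(array([552.32748977, 333.38905741, 121.58316402]), [0.3, 0.3])
```

Call:
arm_command:
  increments:
    - {"dr": [0, 0, 0], "offset": [-0.125, 0.38, 0], "hand": 1}
    - {"dr": [0, 0, 0], "offset": [0, 0, 0], "hand": 1}
    - {"dr": [0, 0, 0], "offset": [0, 0, 0.3], "hand": 1}
    - {"dr": [0, 0, 0], "offset": [0, 0, 0.25], "hand": 1}
    - {"dr": [0, 0, 0], "offset": [0, 0, 0.2], "hand": 1}
    - {"dr": [0, 0, 0], "offset": [0, 0, 0.2], "hand": 1}
    - {"dr": [0, 0, 0], "offset": [0, 0, 0.2], "hand": 1}
    - {"dr": [0, 0, 0], "offset": [0, 0, 0], "hand": 1}

```text
time_s: 6.1
eef_pos: [565.1, 222.3, 160.1]
ee_rot: [-0.003, -0.034, 0.999, -0.001]
force: [0.4, -0.0, 0.5]
grip_width: 0.999
grip_force: 0.0
```

Call:
arm_command:
  increments:
    - {"dr": [0, 0, 0], "offset": [0, 0, 0], "hand": 0.4}
    - {"dr": [0, 0, 0], "offset": [0, 0, 0], "hand": 0.4}
    - {"dr": [0, 0, 0], "offset": [0, 0, 0], "hand": 0.4}
    - {"dr": [0, 0, 0], "offset": [0, 0, 0], "hand": 0.4}
    - {"dr": [0, 0, 0], "offset": [0, 0, 0], "hand": 0.4}
  grip_force: 40

```text
time_s: 6.6
eef_pos: [567.2, 223.9, 165.6]
ee_rot: [0.002, -0.035, 0.999, 0.0]
force: [-1.4, 0.0, 5.5]
grip_width: 0.706
grip_force: 7.9
```

```bash
python3 - <<'E'
from h import *
delta((566,224,162),94.1)
E
```

```text
offset [0.01  0.002 0.03 ] dr [ 0.     0.005 -0.002] pos [567.2 223.9 165.6] t 6.6 gw 0.706 gf 7.9 F [-1.4  0.   5.5]
```

Call:
arm_command:
  increments:
    - {"dr": [0, 0, 0], "offset": [0, 0, -0.05], "hand": 0.35}
    - {"dr": [0, 0, 0], "offset": [0, 0, -0.1], "hand": 0.35}
    - {"dr": [0, 0, 0], "offset": [0, 0, -0.15], "hand": 0.35}
    - {"dr": [0, 0, 0], "offset": [0, 0, -0.15], "hand": 0.35}
    - {"dr": [0, 0, 0], "offset": [0, 0, -0.15], "hand": 0.35}
    - {"dr": [0, 0, 0], "offset": [0, 0, -0.15], "hand": 0.35}
    - {"dr": [0, 0, 0], "offset": [0, 0, -0.15], "hand": 0.35}
    - {"dr": [0, 0, 0], "offset": [0, 0, -0.1], "hand": 0.35}

```text
time_s: 7.4
eef_pos: [566.5, 223.9, 285.4]
ee_rot: [0.001, -0.035, 0.999, 0.0]
force: [0.6, 0.1, -2.3]
grip_width: 0.676
grip_force: 8.3
```

Call:
arm_command:
  increments:
    - {"dr": [0, 0, 0], "offset": [0, 0, -0.1], "hand": 0.1}
    - {"dr": [0, 0, 0], "offset": [0, 0, 0], "hand": -0.08}
    - {"dr": [0, 0, 0], "offset": [0, 0, 0], "hand": -0.08}
    - {"dr": [0, 0, 0], "offset": [0, 0, 0], "hand": -0.08}
    - {"dr": [0, 0, 0], "offset": [0, 0, 0], "hand": -0.08}

```text
time_s: 7.9
eef_pos: [566.1, 223.9, 294.2]
ee_rot: [-0.001, -0.035, 0.999, -0.0]
force: [-0.3, -0.0, -1.7]
grip_width: 0.466
grip_force: 33.3
```

```bash
python3 - <<'E'
from h import *
delta((535,-196,270),24)
i=ctrl.camera_info("wrist"); K,R,t=[np.array(i[k]) for k in("K","R","t")]
im=ctrl.capture("wrist"); np.savez("w5.npz",im=im,K=K,R=R,t=t)
cv2.imwrite("pics/w5.png",cv2.resize(im[150:420,120:440,::-1],(711,600),interpolation=cv2.INTER_CUBIC))
E
```

```text
offset [ 0.503 -3.473  0.203] dr [-1.000e-03 -1.000e-03  1.556e+00] pos [566.1 223.9 294.2] t 7.9 gw 0.466 gf 33.3 F [-0.3 -0.  -1.7]
```

View pics/w5.png

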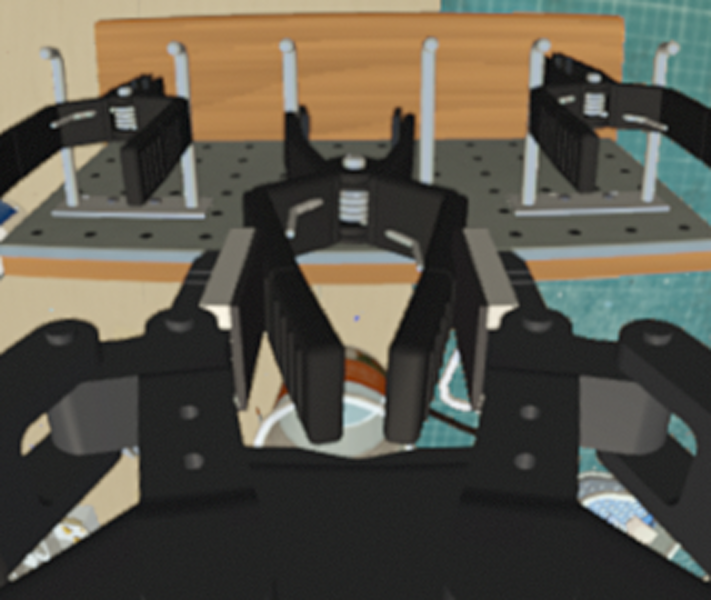

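The clamp is held square between the pads with its jaws spread symmetrically about the pin. The pin is at (354,162) and the jaw tips at (298,112) and (403,112). Now I'll work out pin height relative to the TCP.

```bash
python3 - <<'E'
from h import *
w=np.load("w5.npz"); W=(w["K"],w["R"],w["t"])
g=lambda x,y:(120+x/2.222,150+y/2.222)
for nm,p in(("pin",(354,162)),("jl",(298,112)),("jr",(403,112)),("hl",(322,438)),("hr",(405,436))):
    o,d=fray(*g(*p),*W)
    for x in(552,558,566,576): X=o+d*(x-o[0])/d[0]; print(nm,x,(X-[566.1,223.9,294.2]).round(1))
E
```

```text
pin 552 [-14.1  -1.1 -25.4]
pin 558 [ -8.1  -0.8 -43.8]
pin 566 [ -0.1  -0.4 -68.4]
pin 576 [  9.9   0.1 -99.1]
jl 552 [-14.1 -18.6 -71.1]
jl 558 [ -8.1 -20.1 -94.5]
jl 566 [-1.000e-01 -2.230e+01 -1.257e+02]
jl 576 [   9.9  -24.9 -164.7]
jr 552 [-14.1  14.3 -80. ]
jr 558 [  -8.1   16.2 -104.4]
jr 566 [-1.000e-01  1.890e+01 -1.369e+02]
jr 576 [   9.9   22.2 -177.5]
hl 552 [-14.1  -4.3  77.9]
hl 558 [-8.1 -4.4 70.7]
hl 566 [-0.1 -4.4 61.2]
hl 576 [ 9.9 -4.5 49.3]
hr 552 [-14.1   5.3  76.7]
hr 558 [-8.1  6.3 69.5]
hr 566 [-0.1  7.7 59.8]
hr 576 [ 9.9  9.3 47.7]
```

Call:
arm_command:
  increments:
    - {"dr": [0, 0, 0], "offset": [0.25, 0, 0], "hand": -0.08}
    - {"dr": [0, 0, 0], "offset": [0.36, 0, 0], "hand": -0.08}
    - {"dr": [0, 0, 0], "offset": [0.36, 0, 0], "hand": -0.08}
    - {"dr": [0, 0, 0], "offset": [0.1, -0.2, 0], "hand": -0.08}
    - {"dr": [0, 0, 0], "offset": [0, -0.35, 0], "hand": -0.08}
    - {"dr": [0, 0, 0], "offset": [0, -0.38, 0], "hand": -0.08}
    - {"dr": [0, 0, 0], "offset": [0, -0.38, 0], "hand": -0.08}
    - {"dr": [0, 0, 0], "offset": [0, -0.38, 0], "hand": -0.08}

```text
time_s: 8.75
eef_pos: [452.0, 11.1, 294.9]
ee_rot: [0.0, -0.035, 0.999, -0.0]
force: [1.6, -0.0, -0.9]
grip_width: 0.467
grip_force: 33.4
```

Call:
arm_command:
  increments:
    - {"dr": [0, 0, 0], "offset": [0, -0.38, 0], "hand": -0.08}
    - {"dr": [0, 0, 0], "offset": [0, -0.38, 0], "hand": -0.08}
    - {"dr": [0, 0, 0], "offset": [0, -0.38, 0], "hand": -0.08}
    - {"dr": [0, 0, 0], "offset": [0, -0.38, 0], "hand": -0.08}
    - {"dr": [0, 0, 0], "offset": [0, -0.2, 0], "hand": -0.08}
    - {"dr": [0, 0, 0.15], "offset": [0, 0, 0], "hand": -0.08}
    - {"dr": [0, 0, 0.18], "offset": [0, 0, 0], "hand": -0.08}
    - {"dr": [0, 0, 0.18], "offset": [0, 0, 0], "hand": -0.08}

```text
time_s: 9.55
eef_pos: [466.7, -193.4, 294.6]
ee_rot: [-0.0, 0.168, 0.986, 0.0]
force: [-0.5, 0.3, -1.1]
grip_width: 0.47
grip_force: 33.4
```

Call:
arm_command:
  increments:
    - {"dr": [0, 0, 0.18], "offset": [0, 0, 0], "hand": -0.08}
    - {"dr": [0, 0, 0.18], "offset": [0, 0, 0], "hand": -0.08}
    - {"dr": [0, 0, 0.18], "offset": [0, 0, 0], "hand": -0.08}
    - {"dr": [0, 0, 0.18], "offset": [0, 0, 0], "hand": -0.08}
    - {"dr": [0, 0, 0.18], "offset": [0, 0, 0], "hand": -0.08}
    - {"dr": [0, 0, 0.146], "offset": [0, 0, 0], "hand": -0.08}
    - {"dr": [0, 0, 0], "offset": [0, 0, 0], "hand": -0.08}
    - {"dr": [0, 0, 0], "offset": [0, 0, 0], "hand": -0.08}

```text
time_s: 10.35
eef_pos: [466.7, -193.2, 294.8]
ee_rot: [-0.0, 0.543, 0.839, -0.0]
force: [0.2, 0.0, -0.9]
grip_width: 0.466
grip_force: 33.4
```

```bash
python3 - <<'E'
from h import *
delta((532,-196.6,200),24)
E
```

```text
offset [-0.249  0.485  0.79 ] dr [-0.    -0.     0.004] pos [ 466.7 -193.2  294.8] t 10.35 gw 0.466 gf 33.4 F [ 0.2  0.  -0.9]
```

Call:
arm_command:
  increments:
    - {"dr": [0, 0, 0], "offset": [-0.125, 0.24, 0], "hand": -0.08}
    - {"dr": [0, 0, 0], "offset": [-0.125, 0.245, 0.1], "hand": -0.08}
    - {"dr": [0, 0, 0], "offset": [0, 0, 0.25], "hand": -0.08}
    - {"dr": [0, 0, 0], "offset": [0, 0, 0.25], "hand": -0.08}
    - {"dr": [0, 0, 0], "offset": [0, 0, 0.19], "hand": -0.08}
    - {"dr": [0, 0, 0], "offset": [0, 0, 0], "hand": -0.08}
    - {"dr": [0, 0, 0], "offset": [0, 0, 0], "hand": -0.08}
    - {"dr": [0, 0, 0], "offset": [0, 0, 0], "hand": -0.08}

```text
time_s: 11.15
eef_pos: [532.7, -197.3, 201.8]
ee_rot: [0.001, 0.544, 0.839, 0.0]
force: [-0.1, 0.4, -1.1]
grip_width: 0.47
grip_force: 33.5
```

```bash
python3 - <<'E'
from h import *
delta((532,-196.6,135),24)
i=ctrl.camera_info("wrist"); K,R,t=[np.array(i[k]) for k in("K","R","t")]
im=ctrl.capture("wrist"); np.savez("w6.npz",im=im,K=K,R=R,t=t)
a=cv2.resize(im[150:420,120:440,::-1],(474,400),interpolation=cv2.INTER_CUBIC)
cv2.imwrite("pics/w6.png",a)
# predicted ends of panel top, batten top vs picture
for p in [(468.8,-42,75),(555.6,-236.8,75),(466.7,-63.6,48)]: print((fproj(p,K,R,t)-[120,150])*1.4815)
E
```

```text
offset [ 0.009 -0.004  0.557] dr [0.002 0.003 0.001] pos [ 532.7 -197.3  201.8] t 11.15 gw 0.47 gf 33.5 F [-0.1  0.4 -1.1]
[ 244.69407879 -211.41219819]
[244.58660541 150.88685347]
[ 226.45002134 -169.08440716]
```

View pics/w6.png

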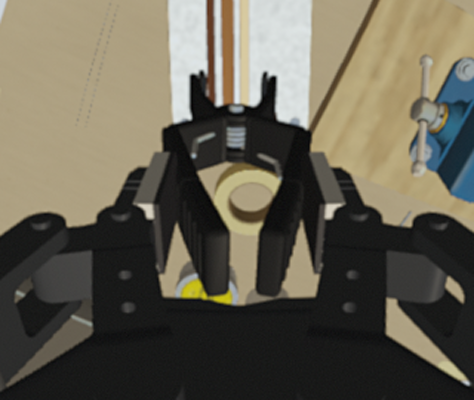

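The last picture shows the jaw tips at (197,85) and (270,85), straddling the batten at 228 and the panel at 245. They are centred on the stack, so I can descend.

Call:
arm_command:
  increments:
    - {"dr": [0, 0, 0], "offset": [0, 0, 0.1], "hand": -0.08}
    - {"dr": [0, 0, 0], "offset": [0, 0, 0.1], "hand": -0.08}
    - {"dr": [0, 0, 0], "offset": [0, 0, 0.1], "hand": -0.08}
    - {"dr": [0, 0, 0], "offset": [0, 0, 0.1], "hand": -0.08}
    - {"dr": [0, 0, 0], "offset": [0, 0, 0.08], "hand": -0.08}
    - {"dr": [0, 0, 0], "offset": [0, 0, 0.06], "hand": -0.08}
    - {"dr": [0, 0, 0], "offset": [0, 0, 0], "hand": -0.08}
    - {"dr": [0, 0, 0], "offset": [0, 0, 0], "hand": -0.08}

```text
time_s: 12.0
eef_pos: [533.2, -197.8, 137.3]
ee_rot: [0.002, 0.545, 0.839, -0.0]
force: [-1.8, 0.5, 12.8]
grip_width: 0.468
grip_force: 36.3
```

```bash
cat > slip.py <<'E'
from h import *
def slip(ref,box=(272,215,288,235)):
    a=np.load(ref)["im"]; b=ctrl.capture("wrist"); x0,y0,x1,y1=box
    T=a[y0:y1,x0:x1]; m=14; S=b[y0-m:y1+m,x0-m:x1+m]
    r=cv2.matchTemplate(S,T,cv2.TM_CCOEFF_NORMED); _,v,_,l=cv2.minMaxLoc(r); return l[0]-m,l[1]-m,round(v,2)
E
python3 - <<'E'
from slip import *
# handles tops too (region right above the gripper body)
print("pin",slip("w6.npz"),"handleL",slip("w6.npz",(252,300,276,352)),"handleR",slip("w6.npz",(290,300,318,352)))
print("pin w5->w6 check"); 
delta((532,-196.6,135),24)
E
```

```text
pin (-1, -1, 0.99) handleL (1, 1, 0.87) handleR (1, 0, 0.93)
pin w5->w6 check
offset [ 0.013 -0.005  0.019] dr [ 0.003  0.005 -0.   ] pos [ 533.1 -197.7  137.3] t 12.15 gw 0.47 gf 36.3 F [-1.6  0.4 12.6]
```

Call:
arm_command:
  increments:
    - {"dr": [0, 0, 0], "offset": [0, 0, -0.02], "hand": -0.08}
    - {"dr": [0, 0, 0], "offset": [0, 0, -0.005], "hand": -0.08}
    - {"dr": [0, 0, 0], "offset": [0, 0, 0], "hand": -0.08}

```text
time_s: 12.45
eef_pos: [532.1, -196.9, 138.0]
ee_rot: [-0.0, 0.545, 0.839, 0.0]
force: [1.0, -0.9, -1.1]
grip_width: 0.472
grip_force: 33.5
```

Call:
arm_command:
  increments:
    - {"dr": [0, 0, 0], "offset": [0, 0, 0.006], "hand": 0.05}
    - {"dr": [0, 0, 0], "offset": [0, 0, 0.006], "hand": 0.15}
    - {"dr": [0, 0, 0], "offset": [0, 0, 0.006], "hand": 0.25}
    - {"dr": [0, 0, 0], "offset": [0, 0, 0.006], "hand": 0.35}
    - {"dr": [0, 0, 0], "offset": [0, 0, 0], "hand": 0.45}
    - {"dr": [0, 0, 0], "offset": [0, 0, 0], "hand": 0.6}
    - {"dr": [0, 0, 0], "offset": [0, 0, 0], "hand": 1}
    - {"dr": [0, 0, 0], "offset": [0, 0, 0], "hand": 1}

```text
time_s: 13.25
eef_pos: [532.2, -197.0, 135.5]
ee_rot: [0.0, 0.545, 0.839, -0.0]
force: [0.2, -0.1, -0.5]
grip_width: 0.999
grip_force: 0.0
```

Call:
arm_command:
  increments:
    - {"dr": [0, 0, 0], "offset": [0, 0, 0], "hand": 1}
    - {"dr": [0, 0, 0], "offset": [0, 0, 0], "hand": 1}
    - {"dr": [0, 0, 0], "offset": [0, 0, -0.1], "hand": 1}
    - {"dr": [0, 0, 0], "offset": [0, 0, -0.2], "hand": 1}
    - {"dr": [0, 0, 0], "offset": [0, 0, -0.3], "hand": 1}
    - {"dr": [0, 0, 0], "offset": [0, 0, -0.4], "hand": 1}
    - {"dr": [0, 0, 0], "offset": [0, 0, -0.4], "hand": 1}
    - {"dr": [0, 0, 0], "offset": [0, 0, 0], "hand": 1}

```text
time_s: 14.05
eef_pos: [533.5, -197.6, 311.2]
ee_rot: [0.006, 0.545, 0.839, 0.0]
force: [-0.2, 1.0, -0.1]
grip_width: 1.0
grip_force: 0.0
```

```bash
python3 - <<'E'
from h import *
delta((440,-150,310),94.1)
i=ctrl.camera_info("wrist"); K,R,t=[np.array(i[k]) for k in("K","R","t")]
im=ctrl.capture("wrist"); np.savez("w7.npz",im=im,K=K,R=R,t=t)
g=cv2.cvtColor(im,cv2.COLOR_RGB2GRAY)
# dark clamp blob, and the panel/batten line profiles at several y along the jig
m=np.array([512.2,-139.8,0]);u=np.array([-.4067,.9135,0]);n=np.array([.9135,.4067,0])
for y in(80,40,0,-30):
    row=[]
    for x in np.arange(-30,10,1.5):
        p=fproj(m+y*u+x*n+[0,0,48],K,R,t); row.append(int(cv2.getRectSubPix(g,(1,1),tuple(map(float,p)))[0,0]))
    print(y,row)
d=(g<45).astype(np.uint8); 
for y in(-60,-90):print(fproj(m+y*u+[0,0,180],K,R,t))
sub=d[120:330,200:360]; print([(120+i,sub[i].sum(),int(np.mean(np.nonzero(sub[i])[0]))+200 if sub[i].any() else 0) for i in range(0,210,8)])
E
```

```text
offset [ 0.679 -0.55  -0.001] dr [-0.     0.018 -1.558] pos [ 533.5 -197.6  311.2] t 14.05 gw 1.0 gf 0.0 F [-0.2  1.  -0.1]
80 [218, 223, 226, 199, 124, 81, 100, 169, 224, 228, 226, 224, 198, 145, 119, 119, 120, 123, 169, 200, 201, 202, 211, 216, 219, 222, 223]
40 [221, 223, 223, 203, 135, 84, 93, 160, 215, 223, 223, 226, 222, 156, 114, 117, 120, 133, 180, 204, 204, 210, 220, 223, 222, 223, 227]
0 [225, 227, 230, 219, 143, 79, 75, 150, 220, 224, 224, 225, 212, 156, 119, 115, 115, 131, 175, 201, 206, 209, 219, 223, 222, 220, 223]
-30 [222, 226, 229, 216, 156, 81, 76, 142, 207, 226, 226, 225, 212, 169, 124, 117, 117, 123, 157, 196, 208, 212, 220, 225, 225, 225, 225]
[283.47961453 198.87782747]
[283.45467073 231.34131318]
[(120, np.uint64(0), 0), (128, np.uint64(0), 0), (136, np.uint64(0), 0), (144, np.uint64(0), 0), (152, np.uint64(0), 0), (160, np.uint64(0), 0), (168, np.uint64(7), 276), (176, np.uint64(28), 277), (184, np.uint64(34), 284), (192, np.uint64(28), 280), (200, np.uint64(41), 281), (208, np.uint64(12), 282), (216, np.uint64(0), 0), (224, np.uint64(0), 0), (232, np.uint64(0), 0), (240, np.uint64(0), 0), (248, np.uint64(0), 0), (256, np.uint64(0), 0), (264, np.uint64(0), 0), (272, np.uint64(0), 0), (280, np.uint64(0), 0), (288, np.uint64(0), 0), (296, np.uint64(0), 0), (304, np.uint64(3), 208), (312, np.uint64(11), 208), (320, np.uint64(13), 206), (328, np.uint64(40), 235)]
```

The batten's dark band now butts against the panel along its whole length, and the clamp stands upright. Next I'll fetch the second clamp from the +y hook.

Call:
arm_command:
  increments:
    - {"dr": [0, 0, -0.19], "offset": [0, 0, 0], "hand": 1}
    - {"dr": [0, 0, -0.19], "offset": [0, 0, 0], "hand": 1}
    - {"dr": [0, 0, -0.19], "offset": [0, 0, 0], "hand": 1}
    - {"dr": [0, 0, -0.19], "offset": [0, 0, 0], "hand": 1}
    - {"dr": [0, 0, -0.19], "offset": [0, 0, 0], "hand": 1}
    - {"dr": [0, 0, -0.19], "offset": [0, 0, 0], "hand": 1}
    - {"dr": [0, 0, -0.19], "offset": [0, 0, 0], "hand": 1}
    - {"dr": [0, 0, -0.19], "offset": [0, 0, 0], "hand": 1}

```text
time_s: 14.9
eef_pos: [531.8, -196.7, 302.6]
ee_rot: [-0.001, -0.024, 1.0, 0.0]
force: [1.2, -0.3, 0.5]
grip_width: 0.996
grip_force: 0.0
```

Call:
arm_command:
  increments:
    - {"dr": [0, 0, -0.04], "offset": [0, 0, 0], "hand": 1}
    - {"dr": [0, 0, 0], "offset": [-0.04, 0.37, 0], "hand": 1}
    - {"dr": [0, 0, 0], "offset": [-0.04, 0.37, 0], "hand": 1}
    - {"dr": [0, 0, 0], "offset": [-0.04, 0.37, 0], "hand": 1}
    - {"dr": [0, 0, 0], "offset": [-0.04, 0.37, 0], "hand": 1}
    - {"dr": [0, 0, 0], "offset": [-0.04, 0.37, 0], "hand": 1}
    - {"dr": [0, 0, 0], "offset": [-0.04, 0.37, 0], "hand": 1}
    - {"dr": [0, 0, 0], "offset": [-0.04, 0.37, 0], "hand": 1}

```text
time_s: 15.7
eef_pos: [542.4, 117.3, 302.8]
ee_rot: [-0.001, -0.036, 0.999, 0.0]
force: [1.2, -0.5, 0.1]
grip_width: 0.999
grip_force: 0.0
```

Call:
arm_command:
  increments:
    - {"dr": [0, 0, 0], "offset": [-0.05, 0.37, 0], "hand": 1}
    - {"dr": [0, 0, 0], "offset": [-0.05, 0.37, 0], "hand": 1}
    - {"dr": [0, 0, 0], "offset": [-0.05, 0.37, 0], "hand": 1}
    - {"dr": [0, 0, 0], "offset": [-0.05, 0.35, 0], "hand": 1}
    - {"dr": [0, 0, 0], "offset": [0, 0.25, 0], "hand": 1}
    - {"dr": [0, 0, 0], "offset": [0, 0, 0], "hand": 1}
    - {"dr": [0, 0, 0], "offset": [0, 0, 0], "hand": 1}

```text
time_s: 16.4
eef_pos: [551.6, 322.0, 302.5]
ee_rot: [-0.001, -0.037, 0.999, -0.0]
force: [0.2, -0.9, 0.5]
grip_width: 1.001
grip_force: 0.0
```

```bash
python3 - <<'E'
from h import *
delta((558.3,331.7,163),94.1)
E
```

```text
offset [-0.063  0.078  1.162] dr [-0.001 -0.002  0.003] pos [551.6 322.  302.5] t 16.4 gw 1.001 gf 0.0 F [ 0.2 -0.9  0.5]
```

Call:
arm_command:
  increments:
    - {"dr": [0, 0, 0], "offset": [-0.06, 0.08, 0], "hand": 1}
    - {"dr": [0, 0, 0], "offset": [0, 0, 0.1], "hand": 1}
    - {"dr": [0, 0, 0], "offset": [0, 0, 0.3], "hand": 1}
    - {"dr": [0, 0, 0], "offset": [0, 0, 0.26], "hand": 1}
    - {"dr": [0, 0, 0], "offset": [0, 0, 0.2], "hand": 1}
    - {"dr": [0, 0, 0], "offset": [0, 0, 0.2], "hand": 1}
    - {"dr": [0, 0, 0], "offset": [0, 0, 0.1], "hand": 1}
    - {"dr": [0, 0, 0], "offset": [0, 0, 0], "hand": 1}

```text
time_s: 17.2
eef_pos: [557.8, 330.8, 162.4]
ee_rot: [-0.002, -0.036, 0.999, -0.001]
force: [-0.2, -0.5, -0.6]
grip_width: 0.999
grip_force: 0.0
```

Call:
arm_command:
  increments:
    - {"dr": [0, 0, 0], "offset": [0, 0, 0], "hand": 0.4}
    - {"dr": [0, 0, 0], "offset": [0, 0, 0], "hand": 0.4}
    - {"dr": [0, 0, 0], "offset": [0, 0, 0], "hand": 0.4}
    - {"dr": [0, 0, 0], "offset": [0, 0, 0], "hand": 0.4}
    - {"dr": [0, 0, 0], "offset": [0, 0, 0], "hand": 0.4}

```text
time_s: 17.7
eef_pos: [559.3, 332.1, 166.8]
ee_rot: [0.002, -0.037, 0.999, 0.001]
force: [-1.5, -0.9, 5.6]
grip_width: 0.702
grip_force: 7.7
```

Call:
arm_command:
  increments:
    - {"dr": [0, 0, 0], "offset": [0, 0, -0.05], "hand": 0.35}
    - {"dr": [0, 0, 0], "offset": [0, 0, -0.1], "hand": 0.35}
    - {"dr": [0, 0, 0], "offset": [0, 0, -0.15], "hand": 0.35}
    - {"dr": [0, 0, 0], "offset": [0, 0, -0.15], "hand": 0.35}
    - {"dr": [0, 0, 0], "offset": [0, 0, -0.15], "hand": 0.35}
    - {"dr": [0, 0, 0], "offset": [0, 0, -0.15], "hand": 0.35}
    - {"dr": [0, 0, 0], "offset": [0, 0, -0.15], "hand": 0.35}
    - {"dr": [0, 0, 0], "offset": [0, 0, -0.1], "hand": 0.35}

```text
time_s: 18.5
eef_pos: [558.6, 332.0, 286.6]
ee_rot: [0.001, -0.037, 0.999, 0.0]
force: [-0.4, 0.2, -2.1]
grip_width: 0.677
grip_force: 8.0
```

Call:
arm_command:
  increments:
    - {"dr": [0, 0, 0], "offset": [0, 0, -0.1], "hand": 0.1}
    - {"dr": [0, 0, 0], "offset": [0, 0, 0], "hand": -0.08}
    - {"dr": [0, 0, 0], "offset": [0, 0, 0], "hand": -0.08}
    - {"dr": [0, 0, 0], "offset": [0, 0, 0], "hand": -0.08}
    - {"dr": [0, 0, 0], "offset": [0, 0, 0], "hand": -0.08}

```text
time_s: 19.0
eef_pos: [558.3, 331.9, 295.4]
ee_rot: [-0.001, -0.036, 0.999, -0.0]
force: [0.2, -0.8, -1.7]
grip_width: 0.466
grip_force: 28.3
```

```bash
python3 - <<'E'
from slip import *
print("pin",slip("w5.npz"),"handleL",slip("w5.npz",(252,300,276,352)),"handleR",slip("w5.npz",(290,300,318,352)))
delta((410,-85,295),94.1)
E
```

```text
pin (3, -5, 0.91) handleL (-4, -7, 0.67) handleR (-3, -7, 0.77)
offset [ 1.487 -3.375  0.009] dr [-0.    -0.001  0.002] pos [558.4 332.  295.9] t 19.15 gw 0.468 gf 28.3 F [ 0.5 -0.3 -1. ]
```

```bash
python3 - <<'E'
from h import *
i=ctrl.camera_info("wrist"); K,R,t=[np.array(i[k]) for k in("K","R","t")]
im=ctrl.capture("wrist"); np.savez("w8.npz",im=im,K=K,R=R,t=t)
def runs(im,rows):
    g=cv2.cvtColor(im,cv2.COLOR_RGB2GRAY)
    for r in rows:
        d=(g[r,225:335]<50).astype(int); e=np.diff(np.r_[0,d,0]); print(r,[(225+a,225+b) for a,b in zip(np.nonzero(e==1)[0],np.nonzero(e==-1)[0]) if b-a>2])
for f in("w5.npz","w8.npz"): print(f); runs(np.load(f)["im"],range(184,226,4)); runs(np.load(f)["im"],range(310,352,10))
E
```

```text
w5.npz
184 []
188 []
192 []
196 []
200 [(np.int64(255), np.int64(258))]
204 [(np.int64(249), np.int64(256)), (np.int64(298), np.int64(306))]
208 [(np.int64(248), np.int64(257)), (np.int64(299), np.int64(306))]
212 [(np.int64(248), np.int64(258)), (np.int64(299), np.int64(306))]
216 [(np.int64(248), np.int64(261)), (np.int64(296), np.int64(306))]
220 [(np.int64(248), np.int64(265)), (np.int64(294), np.int64(306))]
224 [(np.int64(248), np.int64(274)), (np.int64(285), np.int64(306))]
310 [(np.int64(229), np.int64(235)), (np.int64(244), np.int64(275)), (np.int64(296), np.int64(300)), (np.int64(309), np.int64(319)), (np.int64(328), np.int64(334))]
320 [(np.int64(230), np.int64(233)), (np.int64(248), np.int64(275)), (np.int64(294), np.int64(297)), (np.int64(309), np.int64(317)), (np.int64(330), np.int64(333))]
330 [(np.int64(255), np.int64(274)), (np.int64(308), np.int64(313))]
340 [(np.int64(256), np.int64(274)), (np.int64(307), np.int64(310)), (np.int64(322), np.int64(327))]
350 [(np.int64(225), np.int64(229))]
w8.npz
184 []
188 []
192 []
196 []
200 [(np.int64(255), np.int64(260)), (np.int64(305), np.int64(311))]
204 [(np.int64(255), np.int64(261)), (np.int64(305), np.int64(311))]
208 [(np.int64(255), np.int64(262)), (np.int64(303), np.int64(311))]
212 [(np.int64(255), np.int64(264)), (np.int64(301), np.int64(311))]
216 [(np.int64(255), np.int64(268)), (np.int64(288), np.int64(292)), (np.int64(297), np.int64(311))]
220 [(np.int64(255), np.int64(277)), (np.int64(287), np.int64(311))]
224 [(np.int64(256), np.int64(276)), (np.int64(288), np.int64(310))]
310 [(np.int64(230), np.int64(236)), (np.int64(306), np.int64(309)), (np.int64(328), np.int64(333))]
320 [(np.int64(306), np.int64(309))]
330 [(np.int64(305), np.int64(308))]
340 []
350 [(np.int64(225), np.int64(230)), (np.int64(280), np.int64(283))]
```

Call:
arm_command:
  increments:
    - {"dr": [0, 0, 0], "offset": [0.25, 0, 0], "hand": -0.08}
    - {"dr": [0, 0, 0], "offset": [0.36, 0, 0], "hand": -0.08}
    - {"dr": [0, 0, 0], "offset": [0.36, 0, 0], "hand": -0.08}
    - {"dr": [0, 0, 0], "offset": [0.3, -0.2, 0], "hand": -0.08}
    - {"dr": [0, 0, 0], "offset": [0.1, -0.35, 0], "hand": -0.08}
    - {"dr": [0, 0, 0], "offset": [0, -0.38, 0], "hand": -0.08}
    - {"dr": [0, 0, 0], "offset": [0, -0.38, 0], "hand": -0.08}
    - {"dr": [0, 0, 0], "offset": [0, -0.38, 0], "hand": -0.08}

```text
time_s: 20.0
eef_pos: [408.9, 116.2, 296.5]
ee_rot: [0.001, -0.037, 0.999, -0.0]
force: [1.7, -0.2, -1.0]
grip_width: 0.465
grip_force: 28.4
```

Call:
arm_command:
  increments:
    - {"dr": [0, 0, 0], "offset": [0, -0.38, 0], "hand": -0.08}
    - {"dr": [0, 0, 0], "offset": [0, -0.38, 0], "hand": -0.08}
    - {"dr": [0, 0, 0], "offset": [0, -0.38, 0], "hand": -0.08}
    - {"dr": [0, 0, 0], "offset": [0, -0.38, 0], "hand": -0.08}
    - {"dr": [0, 0, 0], "offset": [0, -0.2, 0], "hand": -0.08}
    - {"dr": [0, 0, 0.15], "offset": [0, 0, 0], "hand": -0.08}
    - {"dr": [0, 0, 0.18], "offset": [0, 0, 0], "hand": -0.08}
    - {"dr": [0, 0, 0.18], "offset": [0, 0, 0], "hand": -0.08}

```text
time_s: 20.8
eef_pos: [424.3, -88.4, 296.3]
ee_rot: [0.0, 0.166, 0.986, -0.0]
force: [0.6, -0.1, -0.7]
grip_width: 0.464
grip_force: 28.4
```

Call:
arm_command:
  increments:
    - {"dr": [0, 0, 0.18], "offset": [0, 0, 0], "hand": -0.08}
    - {"dr": [0, 0, 0.18], "offset": [0, 0, 0], "hand": -0.08}
    - {"dr": [0, 0, 0.18], "offset": [0, 0, 0], "hand": -0.08}
    - {"dr": [0, 0, 0.18], "offset": [0, 0, 0], "hand": -0.08}
    - {"dr": [0, 0, 0.18], "offset": [0, 0, 0], "hand": -0.08}
    - {"dr": [0, 0, 0.15], "offset": [0, 0, 0], "hand": -0.08}
    - {"dr": [0, 0, 0], "offset": [0, 0, 0], "hand": -0.08}
    - {"dr": [0, 0, 0], "offset": [0, 0, 0], "hand": -0.08}

```text
time_s: 21.6
eef_pos: [424.3, -88.1, 296.3]
ee_rot: [0.0, 0.543, 0.839, -0.0]
force: [0.1, -0.6, -0.5]
grip_width: 0.465
grip_force: 28.4
```

```bash
python3 - <<'E'
from h import *
delta((481.9,-87.6,205),24)
E
```

```text
offset [-0.193  0.44   0.761] dr [0.    0.    0.004] pos [424.3 -88.1 296.3] t 21.6 gw 0.465 gf 28.4 F [ 0.1 -0.6 -0.5]
```

Call:
arm_command:
  increments:
    - {"dr": [0, 0, 0], "offset": [-0.095, 0.22, 0], "hand": -0.08}
    - {"dr": [0, 0, 0], "offset": [-0.098, 0.22, 0.1], "hand": -0.08}
    - {"dr": [0, 0, 0], "offset": [0, 0, 0.25], "hand": -0.08}
    - {"dr": [0, 0, 0], "offset": [0, 0, 0.22], "hand": -0.08}
    - {"dr": [0, 0, 0], "offset": [0, 0, 0.19], "hand": -0.08}
    - {"dr": [0, 0, 0], "offset": [0, 0, 0], "hand": -0.08}
    - {"dr": [0, 0, 0], "offset": [0, 0, 0], "hand": -0.08}
    - {"dr": [0, 0, 0], "offset": [0, 0, 0], "hand": -0.08}

```text
time_s: 22.4
eef_pos: [482.6, -88.1, 206.5]
ee_rot: [0.001, 0.544, 0.839, 0.0]
force: [-0.2, 0.3, -2.0]
grip_width: 0.469
grip_force: 28.5
```

```bash
python3 - <<'E'
from h import *
delta((481.9,-87.6,139.5),24)
i=ctrl.camera_info("wrist"); K,R,t=[np.array(i[k]) for k in("K","R","t")]
im=ctrl.capture("wrist"); np.savez("w9.npz",im=im,K=K,R=R,t=t)
for f in("w6.npz","w9.npz"):
    w=np.load(f); g=cv2.cvtColor(w["im"],cv2.COLOR_RGB2GRAY); print(f)
    for r in (170,185,194,198,202,206,210): print(r,g[r,245:310].tolist())
E
```

```text
offset [ 0.007 -0.004  0.558] dr [0.002 0.002 0.001] pos [482.6 -88.1 206.5] t 22.4 gw 0.469 gf 28.5 F [-0.2  0.3 -2. ]
w6.npz
170 [217, 215, 214, 214, 215, 217, 219, 222, 223, 224, 223, 223, 224, 213, 160, 91, 69, 67, 75, 130, 191, 221, 221, 205, 160, 119, 113, 114, 113, 113, 111, 115, 149, 196, 223, 224, 206, 189, 198, 201, 202, 201, 201, 210, 220, 222, 221, 220, 219, 218, 218, 218, 219, 218, 217, 217, 218, 220, 222, 223, 223, 222, 222, 222, 221]
185 [225, 225, 225, 225, 226, 225, 225, 225, 226, 225, 225, 224, 223, 213, 174, 103, 66, 67, 69, 114, 181, 217, 221, 209, 174, 126, 113, 116, 116, 113, 113, 111, 136, 190, 221, 219, 199, 185, 198, 202, 202, 202, 202, 212, 221, 222, 222, 224, 225, 223, 222, 221, 221, 220, 220, 219, 219, 221, 223, 225, 225, 225, 224, 222, 220]
194 [219, 221, 223, 224, 224, 224, 223, 223, 224, 226, 226, 227, 228, 226, 204, 127, 65, 67, 65, 106, 184, 222, 227, 225, 203, 143, 113, 116, 118, 116, 113, 111, 136, 192, 222, 222, 207, 195, 199, 201, 202, 201, 202, 211, 222, 225, 224, 223, 221, 219, 219, 218, 219, 218, 217, 215, 216, 217, 218, 219, 218, 217, 215, 215
[... 2769 characters left out ...]
0, 222, 225, 227, 227, 226, 226, 224, 198, 120, 46, 42, 39, 27, 18, 18, 14, 15]
206 [224, 226, 227, 228, 227, 227, 225, 210, 153, 63, 12, 17, 16, 18, 16, 22, 36, 43, 43, 55, 107, 181, 217, 223, 221, 219, 220, 223, 222, 201, 144, 114, 117, 119, 121, 124, 124, 136, 176, 200, 203, 203, 209, 218, 224, 221, 220, 221, 223, 225, 225, 223, 220, 221, 220, 197, 122, 48, 38, 28, 16, 17, 17, 16, 18]
210 [226, 227, 227, 226, 226, 227, 227, 218, 178, 90, 15, 18, 19, 20, 16, 15, 15, 24, 32, 49, 95, 164, 208, 220, 220, 221, 222, 225, 225, 203, 143, 113, 117, 118, 120, 123, 122, 134, 173, 200, 204, 203, 208, 218, 224, 224, 223, 222, 220, 219, 219, 220, 222, 223, 218, 187, 108, 27, 11, 15, 16, 17, 18, 23, 21]
```

Both jaws clear the stack: inner edges are at columns 265 and 301, and the stack spans 274–288. The batten already butts the panel here too, so I can descend.

Call:
arm_command:
  increments:
    - {"dr": [0, 0, 0], "offset": [0, -0.008, 0.1], "hand": -0.08}
    - {"dr": [0, 0, 0], "offset": [0, 0, 0.1], "hand": -0.08}
    - {"dr": [0, 0, 0], "offset": [0, 0, 0.1], "hand": -0.08}
    - {"dr": [0, 0, 0], "offset": [0, 0, 0.1], "hand": -0.08}
    - {"dr": [0, 0, 0], "offset": [0, 0, 0.08], "hand": -0.08}
    - {"dr": [0, 0, 0], "offset": [0, 0, 0.06], "hand": -0.08}
    - {"dr": [0, 0, 0], "offset": [0, 0, 0], "hand": -0.08}
    - {"dr": [0, 0, 0], "offset": [0, 0, 0], "hand": -0.08}

```text
time_s: 23.25
eef_pos: [481.2, -88.3, 140.2]
ee_rot: [0.0, 0.545, 0.839, -0.0]
force: [-0.4, -0.5, 0.9]
grip_width: 0.466
grip_force: 28.7
```

Call:
arm_command:
  increments:
    - {"dr": [0, 0, 0], "offset": [0, 0, 0.006], "hand": 0.05}
    - {"dr": [0, 0, 0], "offset": [0, 0, 0.006], "hand": 0.15}
    - {"dr": [0, 0, 0], "offset": [0, 0, 0.006], "hand": 0.25}
    - {"dr": [0, 0, 0], "offset": [0, 0, 0.006], "hand": 0.35}
    - {"dr": [0, 0, 0], "offset": [0, 0, 0], "hand": 0.45}
    - {"dr": [0, 0, 0], "offset": [0, 0, 0], "hand": 0.6}
    - {"dr": [0, 0, 0], "offset": [0, 0, 0], "hand": 1}
    - {"dr": [0, 0, 0], "offset": [0, 0, 0], "hand": 1}

```text
time_s: 24.05
eef_pos: [481.2, -88.3, 137.4]
ee_rot: [0.0, 0.545, 0.839, 0.0]
force: [0.6, -0.0, -0.1]
grip_width: 0.998
grip_force: 0.0
```

Call:
arm_command:
  increments:
    - {"dr": [0, 0, 0], "offset": [0, 0, 0], "hand": 1}
    - {"dr": [0, 0, 0], "offset": [0, 0, 0], "hand": 1}
    - {"dr": [0, 0, 0], "offset": [0, 0, -0.1], "hand": 1}
    - {"dr": [0, 0, 0], "offset": [0, 0, -0.2], "hand": 1}
    - {"dr": [0, 0, 0], "offset": [0, 0, -0.3], "hand": 1}
    - {"dr": [0, 0, 0], "offset": [0, 0, -0.4], "hand": 1}
    - {"dr": [0, 0, 0], "offset": [0, 0, -0.4], "hand": 1}
    - {"dr": [0, 0, 0], "offset": [0, 0, 0], "hand": 1}

```text
time_s: 24.85
eef_pos: [482.6, -88.8, 312.3]
ee_rot: [0.006, 0.545, 0.839, 0.001]
force: [-0.1, -0.1, -1.0]
grip_width: 1.002
grip_force: 0.0
```

Call:
arm_command:
  increments:
    - {"dr": [0, 0, 0], "offset": [0.1, -0.35, -0.1], "hand": 1}
    - {"dr": [0, 0, 0], "offset": [0.1, -0.35, 0], "hand": 1}
    - {"dr": [0, 0, 0], "offset": [0, -0.3, 0], "hand": 1}
    - {"dr": [0, 0, 0], "offset": [0, 0, 0], "hand": 1}
    - {"dr": [0, 0, 0], "offset": [0, 0, 0], "hand": 1}
    - {"dr": [0, 0, 0], "offset": [0, 0, 0], "hand": 1}

```text
time_s: 25.45
eef_pos: [362.2, -114.9, 317.5]
ee_rot: [0.0, 0.545, 0.839, 0.0]
force: [0.7, 0.0, 0.7]
grip_width: 0.998
grip_force: 0.0
```

```bash
python3 - <<'E'
from h import *
delta((481.9,-87.6,139.5),24)
im=ctrl.capture("top"); g=cv2.cvtColor(im,cv2.COLOR_RGB2GRAY); C=cam("top")
m=np.array([512.2,-139.8,0]);u=np.array([-.4067,.9135,0]);n=np.array([.9135,.4067,0])
g0=cv2.cvtColor(cv2.imread("pics/top0.png"),cv2.COLOR_BGR2GRAY)
# batten/panel profile before and after
S=lambda g,X:int(cv2.getRectSubPix(g,(1,1),tuple(map(float,w2px("top",X,C))))[0,0])
for y in(85,30,0,-30,-85):
    for q in(g0,g): print(y,[S(q,m+y*u+x*n+[0,0,48]) for x in np.arange(-27,9,2)])
# new dark blobs near the jig (clamps), handle tops about z 184
d=((g<60)&(g0>=70)).astype(np.uint8); d[:190]=0; d[285:]=0; d[:,:280]=0; d[:,400:]=0
k,_,st,c=cv2.connectedComponentsWithStats(d)
for i in range(1,k):
    if st[i,4]>8:
        X=px2w("top",*c[i],140,C)-m; print("blob",st[i],"panel x,y @z140",(X@n).round(1),(X@u).round(1))
# other things moved? difference outside jig/clamps/robot
df=cv2.absdiff(g,g0); df[300:]=0; k,_,st,c=cv2.connectedComponentsWithStats((df>50).astype(np.uint8))
print([(st[i].tolist()) for i in range(1,k) if st[i,4]>12])
E
```

```text
offset [-0.198  1.004  1.483] dr [0. 0. 0.] pos [ 362.2 -114.9  317.5] t 25.45 gw 0.998 gf 0.0 F [0.7 0.  0.7]
85 [123, 133, 163, 171, 156, 128, 112, 112, 123, 130, 135, 143, 159, 171, 181, 192, 200, 206]
85 [122, 134, 167, 190, 193, 181, 148, 118, 99, 100, 111, 130, 153, 169, 180, 190, 199, 203]
30 [119, 126, 145, 161, 148, 128, 109, 114, 128, 142, 142, 146, 159, 178, 191, 200, 203, 205]
30 [99, 88, 96, 117, 147, 160, 157, 129, 111, 102, 111, 129, 153, 175, 190, 198, 202, 203]
0 [127, 125, 154, 169, 164, 137, 116, 109, 120, 128, 134, 140, 158, 178, 191, 199, 204, 208]
0 [126, 125, 156, 184, 198, 190, 165, 135, 111, 106, 112, 129, 154, 175, 188, 197, 203, 206]
-30 [122, 130, 154, 175, 161, 135, 107, 107, 118, 134, 141, 147, 158, 176, 190, 200, 206, 209]
-30 [120, 129, 158, 189, 198, 188, 163, 127, 106, 99, 105, 122, 148, 172, 187, 197, 204, 208]
-85 [140, 123, 144, 166, 171, 149, 129, 113, 114, 120, 125, 134, 151, 175, 186, 193, 195, 193]
-85 [47, 48, 49, 53, 57, 67, 75, 79, 77, 77, 81, 91, 103, 118, 124, 124, 117, 102]
blob [354 211   7  12  45] panel x,y @z140 8.9 -54.5
blob [356 224  16   9  70] panel x,y @z140 -25.2 -58.1
blob [315 244  13   9  56] panel x,y @z140 -27.5 62.7
[[180, 199, 31, 16, 198], [137, 202, 32, 18, 241], [350, 208, 23, 27, 294], [310, 228, 39, 55, 496], [328, 232, 23, 11, 32], [320, 253, 27, 32, 227], [342, 259, 45, 33, 681], [330, 293, 21, 4, 54], [385, 297, 11, 3, 25]]
```

```bash
python3 -c "
from rig import ctrl
print(ctrl.finish_job())"
```

```text
the job is handed in; nothing more can be done
None
```

I clipped both long-nosed clamps over the panel, about 60 mm either side of its middle, and handed the job in at about 25 s. Along its visible length the batten sits closed against the panel; its right end was hidden from view. The short clamp still hangs on its hook and nothing else on the bench appears moved; hand-in returned no verdict.

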